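Set a pendulum pitch gauge on a salvaged rail

ROBOT

A 6-joint arm with a two-finger parallel gripper is mounted at the origin on the work surface. World frame = base frame: x ahead of the robot, y to its left, z up, the work surface at z = 0. Lengths are in mm, angles in rad, forces in N, time in s.
With the tool pointing down it reaches from about 300 to 825 mm from the base axis. Payload 5.4 kg.
Tool frame: the origin (TCP) lies at the very end of the fingers, on their centre line; the grasp point (between the pads) lies 19 mm behind it; z points along the fingers, y is the line along which they close (so a half turn about z gives the same grasp; the last joint's range is limited). The gripper opens to 92 mm and grips with 3 to 60 N. Pads are 20 mm wide; open, the fingers measure 128 mm over their backs; the gripper's body (75 mm by 189 mm) begins 69 mm behind the grasp point.
Start: joints at [1.065, 0.158, 1.597, -0, 1.386, -0.21], TCP at [167.625, 550.007, 180.201] pointing down, gripper open.
Joint ranges: [-2.91, 2.91], [-0.94, 2.29], [0.18, 2.7], [-1.29, 4.43], [0.17, 2.64], [-3, 3]. Speed limits (rad/s): [2.57, 2.57, 3.14, 3.14, 3.14, 3.14].

INTERFACE

Orientations are given as a rotation vector (axis times angle).
In Python, from station import * gives the robot as it stands.
- The arm moves only by the shell command python3 -m creep 'ROWS' [OPENING] [FORCE]. ROWS is JSON, a list of rows, each a list of 2 entries, a list of its own where there are three numbers: the shift along the tool's x, y, z each as a share of 0.6 m, from -1 to 1, then the turn, a rotation vector about the tool's x, y, z each as a share of 0.5 rad, from -1 to 1. In form: [[[x, y, z], [ax, ay, az]], ...]. A call has 1 to 12 rows; each row is the pose to reach, as a shift and turn from the pose commanded when the call began, along the tool's axes at that moment; what a row does not reach only later rows make up. A row lasts 1/8 s, in which the tool goes at most 62.5 mm and 10.7 degrees, less where a joint would pass 70% of its speed; a pose out of reach is approached as far as the arm can. A call with a number of a shift or a turn outside -1 to 1 is refused whole. A call with a gripper value outside its range is refused whole. OPENING is the finger opening in mm, from 0 to 91.9, set as the call begins (- or left out, the last holds). The fingers move at their own pace and stop on an object; FORCE is the grip in N (left out, the last holds). Time passes only in rows, so rows that repeat a pose let the fingers close. It gives the time, the measured TCP pose, the force, the opening and the grip force at its end, in the units of the state.
- read_state(): the state, without advancing time (a new reading comes with each control period).
- grab_frame(name): name is "scene" or "side" or "wrist"; returns a dict with "frame" (384x512x3 uint8, red, green, blue), "range_z" (384x512 float32, mm along the optical axis (not along the pixel's ray), 0 where there is no reading), "vfov" (degrees; the focal length in pixels is half the picture's height over the tangent of half this angle, whatever the lens; pixels are square), "cx", "cy" (the principal point, pixels), "k1" (the pictures are not rectified: a ray, as slopes to the right and down, at radius r is drawn at 1 + k1 r^2 times it, then the intrinsics apply), "extrinsics" (4x4, takes a point from camera to world coordinates); the wrist camera has in their place "hand_eye" (4x4, takes a point from camera to tool coordinates, whose origin is the TCP and whose axes are the flange's). Camera axes: x right, y up, looking along -z (the intrinsics and any distortion apply to the point x, -y, -z); pixel columns grow to the right and rows downward; lengths in mm; the calibration is good to about 2 mm. A picture is of the moment at which its call begins: read the wrist's pose just before it.
- close_job(): hands the job in; it is judged then, once.
The state is a dict: "t": time; "joint_positions": joint angles; "qvel": joint speeds; "effort": joint torques, N m; "tool_pos": TCP position; "tcp_rot": TCP orientation; "wrist_force": force on the tool from outside, world axes, zero at the start; "wrist_torque": the same for the moment, N m; "finger_gap": finger opening in mm; "grip_force": force on a finger pad.
Only numpy, scipy, OpenCV 4.12 (cv2) and the standard library are available. Lean on these libraries where they do the work, as an engineer would, in place of code of your own. Each camera call takes 0.05 s, during which the arm holds its last target. There are 200 camera calls.

TASK

Pull the parts drawer all the way out to its stop, take the pitch gauge out by its top tab, and stand it lengthwise along the steel rail with the middle of its base on the round rib. Rock the gauge on the rib until its swinging pointer settles on the small marker tooth set on its dial. Finish while still holding the gauge still like that, its base touching the rib, so that I can measure the gap for a shim; leave the loose things lying on the table where they are.

Things in the scene. Friction and masses are not known exactly. Their poses are not given: they have to be found in the camera images.
- cabinet: fixed grey one-drawer parts cabinet, 240 deep (its x) x 260 wide x 180 high; origin on the table under the middle of its front, so the cabinet runs from x = 0 to 240 mm in its own frame; its front faces its own -x, towards the robot. Inner faces of the drawer: floor 18 above the table; when shut, the drawer's inside runs from x = 12 to 212 mm and y = -110 to +110 mm in the cabinet's frame
- drawer (a joint): the drawer's travel in m: 0 shut, 0.18 at its stop; it slides along the cabinet's own -x and rubs lightly (1.5 N). Front panel 12 thick, top edge 168 above the table; side and back walls 68 above the table
- drawer_handle (a point): middle of the drawer's handle: a round steel bar of 12 diameter along the cabinet's y, 100 clear between its posts, 145 above the table, its centre line 44 in front of the drawer's front; moves with the drawer
- gauge: pendulum pitch gauge of 0.35 to 0.6 kg, standing upright in the shut drawer about 70 behind the front panel, lengthwise along the cabinet's y. Origin at the centre of its flat underside; z up, y along its length, dial faces its +x. Steel base 40 (x) x 150 (y) x 14 high; upright framed white dial 110 wide (y) from z = 14 to 108, reaching 14 in front (+x) and 6 behind; on top a black grip tab 14 thick (x), 44 wide (y), from z = 108 to 140, with its middle over the origin
- pointer (a joint): angle in rad of the gauge's pendulum pointer about the gauge's +x: 0 when it hangs along the gauge's -z, positive when its tip is towards the gauge's +y. It hangs plumb under gravity, swings freely with a period of about 0.5 s and settles in about a second; pivot on the gauge's z axis, 96 above the underside
- pointer_tip (a point): tip of the pointer, 70 below its pivot, 7 in front of the gauge's mid plane
- marker (a joint): angle in rad of the small steel marker tooth (6 wide, 10 long, at the lower rim of the dial, pointing up at the pivot) about the same pivot and in the same sense as the pointer, 0.10 to 0.26; stiff, stays where it has been set. Pointer and marker agree when the two angles are equal, that is when the gauge's +y end is tipped down by that angle
- marker_tip (a point): inner end of the marker tooth, 70 from the pivot: it meets the pointer's tip when the angles are equal
- rail: fixed steel rail, 50 (x) x 300 (y) x 30 high, lying along its own y; origin at the centre of its underside. A round rib runs across its middle, along its x: a cylinder of radius 30 whose top stands 24 above the rail's flat top
- crown (a point): top of the rail's rib, at its middle, 54 above the table
- coil: bystander: small wire coil, 40 diameter x 40 high, standing on the table; origin under its centre
- screwdriver: bystander: screwdriver lying on the table
- plunger: bystander: plunger assembly with a steel housing 50 x 35 x 60 high, rod along its x, about 220 long; origin under the housing
- circuit_board: bystander: circuit board 130 x 100 x 17 high; origin under its centre
- speaker: bystander: round speaker, 116 diameter x 54 high; origin under its centre
- link_plate: bystander: flat steel arm 50 x 185 x 16 high, long along its y; origin under its plate's centre

How it is judged (in metres and radians):
On the way, in this order (a step that is already met when the one before it is completed fails the run):
1. the drawer is pulled out to its stop (value of joint drawer above 0.172 m), for 0.2 s.
2. the gauge is lifted out of the drawer in the gripper (height (world z) of gauge above 0.09 m and contact force between the fingers and gauge above 1 N and contact force between gauge and cabinet below 0.05 N), for 0.2 s.
3. the middle of the gauge's base rests on the rail's rib (contact force between gauge and rail above 0.5 N and y of crown in the frame of gauge between -0.025 and 0.025 m and x of crown in the frame of gauge between -0.025 and 0.025 m and z of crown in the frame of gauge between -0.01 and 0.01 m and angle between the y axis of gauge and the y axis of rail, either way round below 0.35 rad and contact force between the fingers and gauge above 1 N), for 0.2 s.
At the end, for the whole second after the job is handed in: The gripper still holds the gauge (over 1 N), at rest; the middle of its base (within 25 mm along and across) touches the rib with over 0.5 N; its length lies along the rail within 20 degrees; the settled pointer's tip is within 4 mm of the marker's tip (about 3 degrees) (all of step 3 and distance between pointer_tip and marker_tip below 0.004 m and velocity of joint pointer between -0.25 and 0.25 rad/s and angle between gauge's own z axis and vertical between 0.05 and 0.32 rad and linear speed of gauge below 0.02 m/s); the arm keeps its last pose, push and grip.
It fails at once if a loose thing lying on the table is moved by more than 30 mm (distance of any of coil, screwdriver, plunger, circuit_board, speaker, link_plate from where it was at the start of the episode above 0.03 m).
It also fails if it takes over 61 s, if anything falls off the work surface, if the arm or the gripper's body presses on something with over 40 N, if the wrist force passes 120 N, or if a joint passes its speed limit or range.

## Working session

There is one attempt and no reset: what is moved stays moved. The work goes in short steps, Python scripts to look and compute and a shell command to move; the robot and the scene stay as the last step left them, time stands still between calls to the robot, and variables do not carry over. Pictures are saved under pics/ and viewed, at most 10 in all, crops included, and the job is handed in when it is done.

```bash
ls; mkdir -p pics; cat > h.py <<'E'
from station import *
import numpy as np, cv2
from scipy.spatial.transform import Rotation as R
def cam(n):
    s=read_state(); g=grab_frame(n); f=g["frame"].shape[0]/2/np.tan(np.radians(g["vfov"])/2)
    if n=="wrist":
        T=np.eye(4); T[:3,:3]=R.from_rotvec(s["tcp_rot"]).as_matrix(); T[:3,3]=s["tool_pos"]; E=T@np.array(g["hand_eye"])
    else: E=np.array(g["extrinsics"])
    g["f"]=f; g["E"]=E; return g
def rays(g,uv):
    uv=np.atleast_2d(np.asarray(uv,float)); K=np.array([[g["f"],0,g["cx"]],[0,g["f"],g["cy"]],[0,0,1]])
    p=cv2.undistortPoints(uv.reshape(-1,1,2),K,np.array([g["k1"],0,0,0,0.])).reshape(-1,2)
    d=np.c_[p[:,0],-p[:,1],-np.ones(len(p))]; return d
def plane(g,uv,z):
    d=rays(g,uv)@g["E"][:3,:3].T; o=g["E"][:3,3]; return o+d*((z-o[2])/d[:,2])[:,None]
def cloud(g):
    h,w=g["range_z"].shape; v,u=np.mgrid[:h,:w]; d=rays(g,np.c_[u.ravel(),v.ravel()])
    P=d*g["range_z"].ravel()[:,None]; P=P@g["E"][:3,:3].T+g["E"][:3,3]; P[g["range_z"].ravel()==0]=np.nan
    return P.reshape(h,w,3)
def save(g,n): cv2.imwrite("pics/"+n+".png",cv2.cvtColor(g["frame"],cv2.COLOR_RGB2BGR))
E
python3 - <<'E'
from h import *
print(read_state())
for n in("scene","side","wrist"):
    g=cam(n); save(g,n+"0"); print(n,g["E"].round(2).tolist(),g["f"],g["k1"])
    np.savez("pics/"+n+"0.npz",P=cloud(g),I=g["frame"])
a=[cv2.imread(f"pics/{n}0.png") for n in("scene","side")]
E
```

```text
pics
{'t': 0.0, 'joint_positions': array([ 1.06488245e+00,  1.59066567e-01,  1.59821461e+00, -2.40512571e-05,
        1.38618098e+00, -2.10079537e-01]), 'qvel': array([-0.000374  ,  0.00069155,  0.00219763,  0.00094695,  0.00024656,
       -0.00076132]), 'effort': array([-8.15374221e-06, -3.85538435e+01, -3.22123539e+01,  7.03808852e-02,
        3.73636780e-02, -1.57983295e-04]), 'tool_pos': array([167.31360986, 549.40625235, 179.21795948]), 'tcp_rot': array([-4.62902438e-01, -3.10666085e+00,  2.76288798e-03]), 'wrist_force': array([ 0.17278018, -0.78706736,  0.224069  ]), 'wrist_torque': array([0.04452699, 0.00769539, 0.00118695]), 'grip_force': 0.0, 'finger_gap': 91.72166545747841}
scene [[-0.37, -0.87, 0.32, 926.52], [0.93, -0.34, 0.13, 88.02], [-0.01, 0.35, 0.94, 1213.34], [0.0, 0.0, 0.0, 1.0]] 402.36556680390805 -0.060814786669462655
side [[0.91, 0.29, -0.3, 235.9], [-0.42, 0.64, -0.64, -734.96], [0.01, 0.71, 0.71, 854.94], [0.0, 0.0, 0.0, 1.0]] 398.97619002435005 -0.019385487745938092
wrist [[0.29, -0.93, -0.23, 103.33], [0.96, 0.28, 0.07, 568.72], [-0.0, -0.25, 0.97, 383.11], [0.0, 0.0, 0.0, 1.0]] 265.73075262118925 -0.010574127797159709
```

View pics/scene0.png

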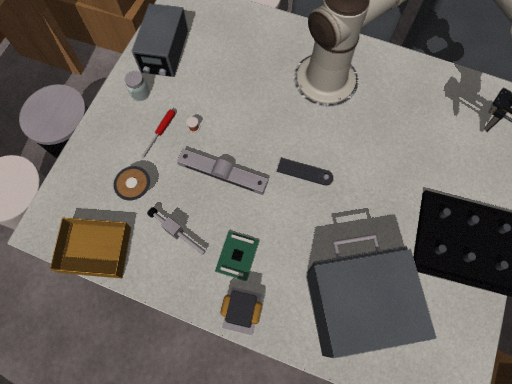

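View pics/side0.png

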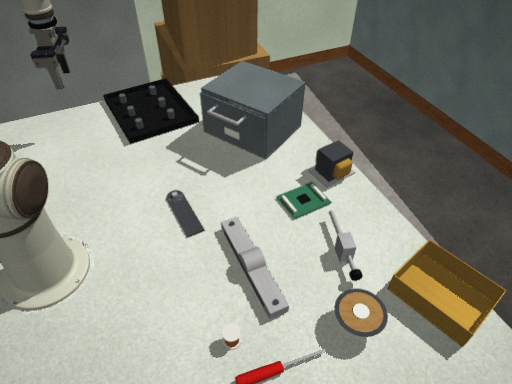

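The scene view shows the cabinet at about (370,300) with its handle bar at (356,243). The rail runs (180,157) to (268,183), with its rib at (225,168), and the link plate is at (305,172). The side view agrees.

```bash
python3 - <<'E'
from h import *
def rect(P):
    r=cv2.minAreaRect(P[:,:2].astype(np.float32)); return np.round(r[0],1),np.round(r[1],1),round(r[2],1),np.round(cv2.boxPoints(r),0).tolist()
for n in("scene","side"):
    P=np.load(f"pics/{n}0.npz")["P"]
    x,y,z=P[...,0],P[...,1],P[...,2]
    m=(z>172)&(z<188)
    def comps(m,k=3,minA=30):
        c,l,s,_=cv2.connectedComponentsWithStats(m.astype(np.uint8))
        for i in sorted(range(1,c),key=lambda i:-s[i,4])[:k]:
            if s[i,4]>minA: yield i,s[i],P[l==i]
    print(n,"cab")
    for i,s,Q in comps(m,2): print(s,np.median(Q[:,2]).round(1),rect(Q))
    roi={"scene":(slice(140,200),slice(172,275)),"side":(slice(210,320),slice(212,295))}[n]
    M=np.zeros(m.shape,bool); M[roi]=1
    m2=M&(z>22)&(z<60)
    print("rail")
    for i,s,Q in comps(m2,1):
        print(s,rect(Q)); 
        F=Q[(Q[:,2]<33)&(Q[:,2]>26)]; print("flat",np.median(F[:,2]),rect(F))
        B=Q[Q[:,2]>42]; print("rib",Q[:,2].max(),rect(B),B.mean(0))
    roi={"scene":(slice(230,262),slice(330,382)),"side":(slice(98,130),slice(203,248))}[n]
    M[:]=0; M[roi]=1
    m3=M&(z>135)&(z<156)
    for i,s,Q in comps(m3,3,5): print("handle",s,np.median(Q,0).round(1),rect(Q))
E
```

```text
scene cab
[ 314  249  123  109 9522] 180.5 (array([727.9, 329.3]), array([232.6, 262.3]), 30.9, [[561.0, 382.0], [695.0, 157.0], [895.0, 276.0], [761.0, 502.0]])
[314  43  40  20 131] 179.8 (array([41.2,  1.1]), array([ 53.5, 129.7]), 2.5, [[12.0, 65.0], [17.0, -65.0], [71.0, -62.0], [65.0, 67.0]])
rail
[ 177  149   92   44 1454] (array([ 481.3, -202.6]), array([ 54.5, 300.4]), 0.3, [[453.0, -53.0], [455.0, -353.0], [509.0, -353.0], [508.0, -52.0]])
flat 30.272707283470254 (array([ 481.8, -202.6]), array([ 53. , 300.3]), 0.1, [[455.0, -52.0], [456.0, -353.0], [509.0, -353.0], [508.0, -52.0]])
rib 58.482356758890546 (array([ 480.2, -201.6]), array([51.5, 54. ]), 2.8, [[453.0, -176.0], [456.0, -230.0], [507.0, -227.0], [505.0, -173.0]]) [ 481.90813667 -200.88116003   50.75762033]
handle [333 234  47  24 291] [586.6 242.1 149.7] (array([598.1, 251.9]), array([ 47.1, 122.1]), 30.8, [[547.0, 292.0], [609.0, 187.0], [650.0, 212.0], [587.0, 316.0]])
side cab
[ 201   61  104   55 3082] 180.1 (array([726. , 331.7]), array([236.8, 265.8]), 30.4, [[557.0, 386.0], [691.0, 157.0], [895.0, 277.0], [761.0, 506.0]])
[  0 212  49  40 316] 180.2 (array([ 25. , -37.3]), array([122.2,  44.1]), 36.6, [[-37.0, -56.0], [-11.0, -91.0], [87.0, -19.0], [61.0, 17.0]])
rail
[ 221  217   68   99 2211] (array([ 476.7, -202.9]), array([ 55. , 300.9]), 0.7, [[447.0, -53.0], [451.0, -354.0], [506.0, -353.0], [502.0, -52.0]])
flat 30.36798348779115 (array([ 476. , -202.8]), array([ 52.7, 300.7]), 0.5, [[448.0, -53.0], [451.0, -353.0], [504.0, -353.0], [501.0, -52.0]])
rib 56.591749570930574 (array([ 476.6, -204.1]), array([51.5, 49. ]), 1.7, [[450.0, -180.0], [452.0, -229.0], [503.0, -228.0], [502.0, -179.0]]) [ 475.32807874 -208.43562933   50.36803636]
handle [203  98  45  28 407] [593.6 263.3 148. ] (array([583.7, 274.6]), array([ 56.2, 179.1]), 30.8, [[514.0, 337.0], [605.0, 183.0], [654.0, 212.0], [562.0, 366.0]])
```

```bash
cat >> h.py <<'E'
def Rdown(deg):  # tool z down, tool y along heading deg
    y=np.array([np.cos(np.radians(deg)),np.sin(np.radians(deg)),0]); z=np.array([0,0,-1.]); return np.c_[np.cross(y,z),y,z]
def to(p,Rt,s=None):
    s=s or read_state(); R0=R.from_rotvec(s["tcp_rot"]).as_matrix()
    d=R0.T@(np.array(p)-s["tool_pos"])/600; r=R.from_matrix(R0.T@Rt).as_rotvec()/0.5
    return "shift",d.round(4).tolist(),"turn",r.round(4).tolist()
E
python3 - <<'E'
from h import *
s=read_state(); R0=R.from_rotvec(s["tcp_rot"]).as_matrix(); print(R0.round(3))
for yaw in(30.7,210.7): print(to([587,247,240],Rdown(yaw)))
P=np.load("pics/scene0.npz")["P"]
for n,(v,u) in dict(link=(172,305),plate_l=(167,283),plate_r=(179,328),bluebox=(240,455)).items(): print(n,P[v,u].round())
E
```

```text
[[-0.957  0.292 -0.001]
 [ 0.292  0.957 -0.001]
 [ 0.    -0.001 -1.   ]]
('shift', [-0.816, -0.2786, -0.1008], 'turn', [-0.0029, 0.0005, 1.4783])
('shift', [-0.816, -0.2786, -0.1008], 'turn', [-0.0006, -0.0037, -4.8048])
link [381.  48.   8.]
plate_l [393. -24.  12.]
plate_r [378. 126.   9.]
bluebox [427. 559.   6.]
```

```bash
python3 -m creep '[[[0,0,-0.06],[0,0,0.1]],[[-0.06,-0.02,-0.1],[0,0,0.25]],[[-0.15,-0.05,-0.1],[0,0,0.4]],[[-0.24,-0.08,-0.1],[0,0,0.6]],[[-0.33,-0.11,-0.1],[0,0,0.8]],[[-0.42,-0.14,-0.1],[0,0,1]],[[-0.51,-0.17,-0.1],[0,0,1]],[[-0.6,-0.2,-0.1],[0,0,1]],[[-0.69,-0.235,-0.1],[0,0,1]],[[-0.77,-0.26,-0.1],[0,0,1]],[[-0.81,-0.275,-0.1],[0,0,1]],[[-0.816,-0.279,-0.1],[0,0,1]]]' 36 20
python3 - <<'E'
from h import *
print(to([587,247,230],Rdown(30.7)))
E
```

```text
t: 1.65
tool_pos: [587.8, 246.0, 239.3]
tcp_rot: [-1.22, -2.894, 0.001]
wrist_force: [-1.1, -0.4, -0.4]
finger_gap: 36.1
grip_force: 0.0
('shift', [0.0021, 0.0003, 0.0155], 'turn', [-0.0025, -0.0012, 0.4741])
```

```bash
python3 -m creep '[[[0,0,0],[0,0,0.25]],[[0,0,0],[0,0,0.474]],[[0,0,0],[0,0,0.474]],[[0,0,0],[0,0,0.474]]]'
python3 - <<'E'
from h import *
c,s_=np.cos(np.radians(30.7)),np.sin(np.radians(30.7)); A=np.array([[c,s_],[-s_,c]])
for n in("wrist","side","scene"):
    g=cam(n); P=cloud(g); Q=P[np.isfinite(P[...,0])]
    q=(Q[:,:2]-[623.8,269.2])@A.T
    m=(Q[:,2]>138)&(Q[:,2]<158)&(q[:,0]>-75)&(q[:,0]<-20)&(abs(q[:,1])<80)
    b=q[m]; z=Q[m,2]; mid=abs(b[:,1])<40
    print(n,m.sum(), np.median(b[mid],0).round(1), np.percentile(b[mid,0],[5,95]).round(1), "y",np.percentile(b[:,1],[1,99]).round(1), np.percentile(z,95).round(1), np.polyfit(b[mid,1],b[mid,0],1).round(3) if mid.sum()>5 else 0)
    # front edge of cabinet top
    t=q[(abs(Q[:,2]-180)<5)&(q[:,0]>-20)&(q[:,0]<260)&(abs(q[:,1])<150)]
    if len(t): print(" top",t.min(0).round(1),t.max(0).round(1))
    if n=="wrist": save(g,"w1")
E
```

```text
t: 2.15
tool_pos: [586.6, 247.8, 240.3]
tcp_rot: [-1.547, -2.734, -0.0]
wrist_force: [-0.1, -0.1, -0.5]
finger_gap: 35.9
grip_force: 0.0
wrist 1384 [-47.    2.6] [-52.7 -41.4] y [-59.9  56.9] 151.0 [ 1.0000e-02 -4.7183e+01]
 top [   7.9 -131.7] [235.5 128.2]
side 176 [-55.5  -2. ] [-59.  -49.5] y [-58.6  59.7] 152.2 [-4.0000e-03 -5.5055e+01]
 top [  -0.9 -132.5] [237.5 133.7]
scene 187 [-47.   -4.5] [-53.2 -42.5] y [-62.4  50.1] 153.9 [ 6.0000e-03 -4.7291e+01]
 top [   7.9 -133.3] [236.6 131. ]
```

View pics/w1.png

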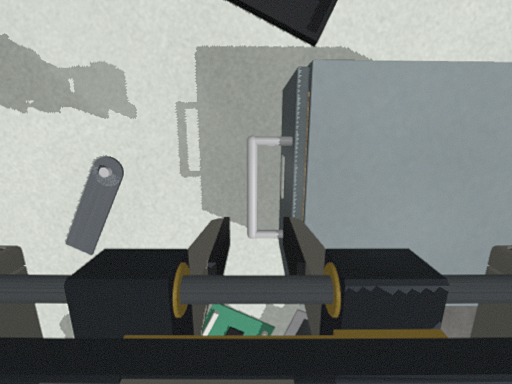

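The bar shows at column 253, rows 138–236, between the two fingers in y. It lies 47 mm in front of my assumed cabinet front, so I shift −4 mm, lower and grip.

```bash
python3 -m creep '[[[0,-0.007,0.05],[0,0,0]],[[0,-0.007,0.1],[0,0,0]],[[0,-0.007,0.14],[0,0,0]],[[0,-0.007,0.17],[0,0,0]],[[0,-0.007,0.187],[0,0,0]],[[0,-0.007,0.187],[0,0,0]]]' 36 30 && python3 -m creep '[[[0,0,0],[0,0,0]],[[0,0,0],[0,0,0]],[[0,0,0],[0,0,0]],[[0,0,0],[0,0,0]]]' 0 30
```

```text
t: 3.05
tool_pos: [583.3, 245.0, 127.6]
tcp_rot: [-1.551, -2.732, 0.001]
wrist_force: [0.4, -0.6, 0.3]
finger_gap: 36.3
grip_force: 0.0
t: 3.55
tool_pos: [583.7, 245.0, 128.3]
tcp_rot: [1.551, 2.732, 0.0]
wrist_force: [0.2, 0.4, -0.9]
finger_gap: 0.8
grip_force: 0.0
```

```bash
python3 - <<'E'
from h import *
a=cam("wrist");b=cam("side"); save(a,"x")
cv2.imwrite("pics/w2.png",cv2.cvtColor(np.vstack([cv2.resize(a["frame"],(400,300)),cv2.resize(b["frame"][40:190,150:350],(400,300))]),cv2.COLOR_RGB2BGR))
E
```

```text
(no output)
```

View pics/w2.png

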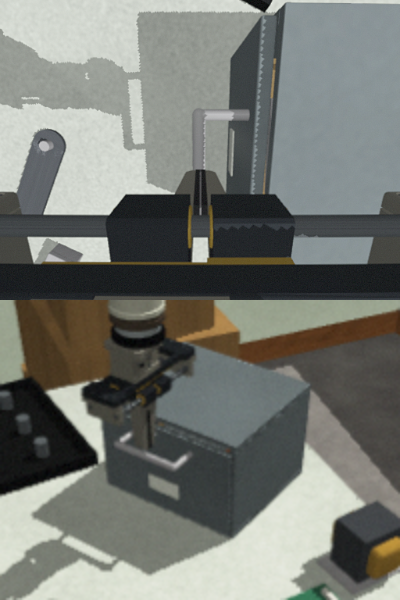

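The side crop shows the closed fingers at (140,435) apparently behind the bar, and the gap is 0.8, so the grasp missed. I'll locate the bar and the fingers again in one frame.

```bash
python3 - <<'E'
from h import *
c,s_=np.cos(np.radians(30.7)),np.sin(np.radians(30.7)); A=np.array([[c,s_],[-s_,c]])
ims=[]
for n in("wrist","side","scene"):
    g=cam(n); P=cloud(g); 
    q=(P[...,:2]-[623.8,269.2])@A.T; z=P[...,2]
    for lab,lo,hi in(("+y",20,48),("-y",-48,-20)):
        m=(z>130)&(z<160)&(q[...,0]>-80)&(q[...,0]<-20)&(q[...,1]>lo)&(q[...,1]<hi)
        print(n,lab,m.sum(),np.percentile(q[m][:,0],[5,50,95]).round(1),np.percentile(z[m],[5,50,95]).round(1))if m.any() else 0
    s=read_state(); 
    # project TCP & grasp point & assumed bar centre
    Ei=np.linalg.inv(g["E"])
    for lab,p in(("tcp",s["tool_pos"]),("grasp",s["tool_pos"]+[0,0,19]),("bar",np.r_[np.array([623.8,269.2])+A.T@[-47,0],145])):
        v=Ei@np.r_[p,1]; a,b=v[0]/-v[2],-v[1]/-v[2]; k=1+g["k1"]*(a*a+b*b); print(" ",lab,(g["cx"]+g["f"]*a*k).round(1),(g["cy"]+g["f"]*b*k).round(1))
    I=cv2.cvtColor(g["frame"],cv2.COLOR_RGB2BGR)
    if n=="wrist": ims.append(cv2.resize(I[120:300,180:330],(400,480),interpolation=2))
    if n=="side": ims.append(cv2.resize(I[80:155,190:253],(400,480),interpolation=2))
cv2.imwrite("pics/w3.png",np.hstack(ims))
E
```

```text
wrist +y 655 [-52.8 -47.2 -42.3] [146.5 149.4 150.9]
  tcp 255.4 212.6
  grasp 255.3 220.7
  bar 255.3 219.4
side +y 30 [-58.6 -55.3 -49.4] [142.5 149.4 153. ]
side -y 31 [-58.6 -55.7 -49.8] [144.1 148.8 152.2]
  tcp 223.3 121.9
  grasp 223.0 116.8
  bar 223.0 117.3
scene -y 45 [-52.9 -47.5 -42.8] [145.8 150.  153.9]
  tcp 353.5 241.2
  grasp 355.1 239.6
  bar 355.0 239.7
```

View pics/w3.png

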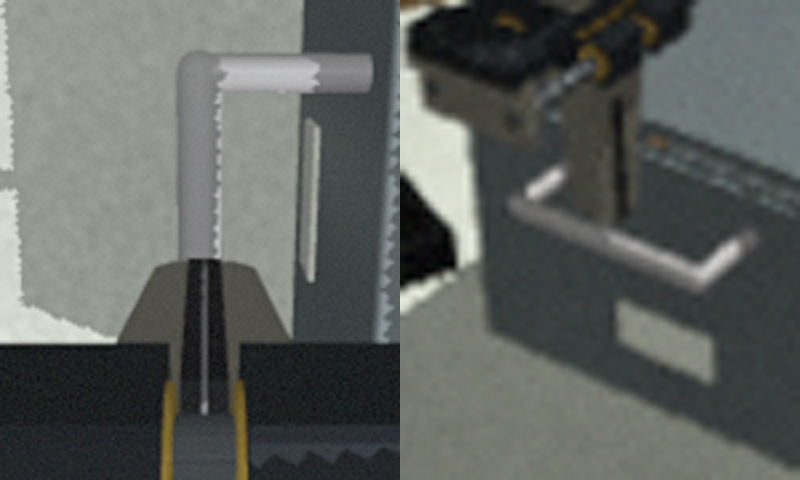

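```bash
python3 - <<'E'
from h import *
c,s_=np.cos(np.radians(30.7)),np.sin(np.radians(30.7)); A=np.array([[c,s_],[-s_,c]])
def pr(g,us,vs):
    P=cloud(g); q=(P[...,:2]-[623.8,269.2])@A.T
    for v in vs: print(v,[(*q[v,u].round(),P[v,u,2].round()) for u in us])
g=cam("side"); pr(g,[218,221,224],range(98,122,2))
print("wrist"); g=cam("wrist"); pr(g,[245,250,256,262],range(208,240,4))
s=read_state(); print(s["tool_pos"],s["joint_positions"].round(3),s["finger_gap"])
E
```

```text
98 [(np.float64(-70.0), np.float64(-5.0), np.float64(227.0)), (np.float64(-65.0), np.float64(-12.0), np.float64(227.0)), (np.float64(-48.0), np.float64(-9.0), np.float64(217.0))]
100 [(np.float64(-65.0), np.float64(-0.0), np.float64(216.0)), (np.float64(-61.0), np.float64(-8.0), np.float64(217.0)), (np.float64(-48.0), np.float64(-9.0), np.float64(210.0))]
102 [(np.float64(-67.0), np.float64(-1.0), np.float64(210.0)), (np.float64(-64.0), np.float64(-10.0), np.float64(212.0)), (np.float64(-48.0), np.float64(-8.0), np.float64(203.0))]
104 [(np.float64(-66.0), np.float64(0.0), np.float64(203.0)), (np.float64(-61.0), np.float64(-7.0), np.float64(203.0)), (np.float64(-49.0), np.float64(-9.0), np.float64(197.0))]
106 [(np.float64(-64.0), np.float64(3.0), np.float64(194.0)), (np.float64(-65.0), np.float64(-10.0), np.float64(199.0)), (np.float64(-51.0), np.float64(-10.0), np.float64(191.0))]
108 [(np.float64(-66.0), np.float64(2.0), np.float64(188.0)), (np.float64(-65.0), np.float64(-10.0), np.float64(192.0)), (np.float64(-49.0), np.float64(-8.0), np.float64(183.0))]
110 [(np.float64(-64.0), 
[... 2313 characters left out ...]
float64(183.0)), (np.float64(-47.0), np.float64(8.0), np.float64(184.0)), (np.float64(-43.0), np.float64(8.0), np.float64(182.0))]
232 [(np.float64(-53.0), np.float64(8.0), np.float64(188.0)), (np.float64(-50.0), np.float64(8.0), np.float64(189.0)), (np.float64(-47.0), np.float64(8.0), np.float64(189.0)), (np.float64(-43.0), np.float64(8.0), np.float64(189.0))]
236 [(np.float64(-53.0), np.float64(8.0), np.float64(195.0)), (np.float64(-50.0), np.float64(8.0), np.float64(194.0)), (np.float64(-47.0), np.float64(8.0), np.float64(195.0)), (np.float64(-43.0), np.float64(8.0), np.float64(195.0))]
[583.54967191 244.98807654 127.97550428] [ 0.207  0.346  1.478 -0.     1.317 -0.331] 0.7838481496431782
```

Both cameras place the visible fingertips at z ≈ 166 while the TCP reads 128. The fingers end about 37 mm short of the stated TCP and closed above the bar. I'll open, go 38 mm lower and grip again.

```bash
python3 -m creep '[[[0,0,0],[0,0,0]],[[0,0,0],[0,0,0]],[[0,0,0.01],[0,0,0]],[[0,0,0.03],[0,0,0]],[[0,0,0.05],[0,0,0]],[[0,0,0.063],[0,0,0]],[[0,0,0.063],[0,0,0]]]' 36 30 && python3 -m creep '[[[0,0,0],[0,0,0]],[[0,0,0],[0,0,0]],[[0,0,0],[0,0,0]],[[0,0,0],[0,0,0]]]' 0 30
```

```text
t: 4.78
tool_pos: [582.8, 244.8, 89.0]
tcp_rot: [-1.55, -2.731, 0.002]
wrist_force: [-0.0, -0.2, -0.2]
finger_gap: 36.0
grip_force: 0.0
t: 5.28
tool_pos: [582.3, 244.1, 90.7]
tcp_rot: [-1.55, -2.731, 0.005]
wrist_force: [-5.4, -2.8, 5.2]
finger_gap: 10.9
grip_force: 30.0
```

```bash
python3 -m creep '[[[0,-0.01,0],[0,0,0]],[[0,-0.035,0],[0,0,0]],[[0,-0.065,0],[0,0,0]],[[0,-0.1,0],[0,0,0]],[[0,-0.135,0],[0,0,0]],[[0,-0.17,0],[0,0,0]],[[0,-0.205,0],[0,0,0]],[[0,-0.24,0],[0,0,0]],[[0,-0.265,0],[0,0,0]],[[0,-0.285,0],[0,0,0]],[[0,-0.295,0],[0,0,0]],[[0,-0.302,0],[0,0,0]]]'; python3 -m creep '[[[0,0,0],[0,0,0]],[[0,0,0],[0,0,0]]]'
```

```text
t: 6.78
tool_pos: [428.1, 152.5, 90.6]
tcp_rot: [1.551, 2.732, 0.002]
wrist_force: [-0.5, 4.4, 3.4]
finger_gap: 10.9
grip_force: 30.0
t: 7.02
tool_pos: [427.7, 152.3, 90.6]
tcp_rot: [-1.551, -2.731, 0.001]
wrist_force: [-4.0, 1.9, 6.7]
finger_gap: 10.8
grip_force: 30.0
```

```bash
python3 -m creep '[[[0,-0.003,0],[0,0,0]],[[0,-0.006,0],[0,0,0]],[[0,-0.006,0],[0,0,0]],[[0,-0.006,0],[0,0,0]]]'; python3 -m creep '[[[0,0.004,0],[0,0,0]],[[0,0.004,0],[0,0,0]],[[0,0.004,0],[0,0,0]]]' 36; python3 -m creep '[[[0,0,-0.04],[0,0,0]],[[0,0,-0.1],[0,0,0]],[[0,0,-0.17],[0,0,0]],[[0,0.03,-0.24],[0,0,0]],[[0,0.07,-0.3],[0,0,0]],[[0,0.1,-0.3],[0,0,0]],[[0,0.1,-0.3],[0,0,0]]]'
python3 - <<'E'
from h import *
yaw=30.7
c,s_=np.cos(np.radians(yaw)),np.sin(np.radians(yaw)); A=np.array([[c,s_],[-s_,c]])
ims=[]
for n in("wrist","side","scene"):
    g=cam(n); P=cloud(g); q=(P[...,:2]-[623.8,269.2])@A.T; z=P[...,2]
    for lab,lo,hi in(("tab",140,166),):
        m=(z>lo)&(z<hi)&(q[...,0]>-165)&(q[...,0]<-30)&(abs(q[...,1])<100)
        Q=q[m]; r=cv2.minAreaRect(Q.astype(np.float32)) if m.sum()>4 else 0
        print(n,lab,m.sum(),np.median(Q,0).round(1),np.percentile(Q,[3,97],axis=0).round(1).tolist(),np.percentile(z[m],[50,95]).round(1),r)
    save(g,"d_"+n); I=cv2.cvtColor(g["frame"],cv2.COLOR_RGB2BGR)
    ims.append(I if n=="wrist" else cv2.resize(I[80:205,150:317] if n=="side" else I[170:295,280:447],(512,384)))
print(read_state()["tool_pos"])
cv2.imwrite("pics/d.png",cv2.resize(np.hstack([ims[0],ims[2]]),(800,300)))
E
```

```text
t: 7.52
tool_pos: [428.0, 152.4, 90.7]
tcp_rot: [1.55, 2.728, 0.012]
wrist_force: [8.5, 11.3, -4.8]
finger_gap: 10.9
grip_force: 30.0
t: 7.9
tool_pos: [426.6, 151.2, 89.8]
tcp_rot: [-1.551, -2.731, 0.002]
wrist_force: [-0.2, -0.1, 0.1]
finger_gap: 35.7
grip_force: 0.0
t: 8.78
tool_pos: [478.6, 182.2, 269.9]
tcp_rot: [-1.55, -2.732, 0.001]
wrist_force: [0.1, -0.5, -0.3]
finger_gap: 36.0
grip_force: 0.0
wrist tab 487 [-104.8   -3.7] [[-110.7, -25.0], [-96.9, 16.0]] [157.1 158.6] ((-103.32957458496094, -5.108293533325195), (14.248560905456543, 42.944881439208984), 2.006885528564453)
side tab 106 [-112.4   -7.1] [[-116.7, -25.4], [-101.0, 15.6]] [153.1 159.4] ((-109.44549560546875, -4.035366058349609), (17.32756996154785, 45.44506072998047), 1.68193519115448)
scene tab 103 [-102.5   -7.7] [[-110.5, -27.6], [-96.9, 13.4]] [157.9 161.7] ((-103.93058013916016, -6.423418045043945), (14.327374458312988, 43.8216438293457), 0.5732443928718567)
[477.5058838  181.86946831 269.34391444]
```

View pics/d.png

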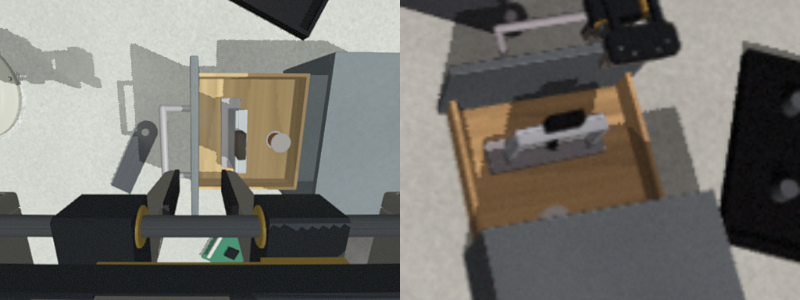

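Drawer at its stop (pull force rose). The picture shows the gauge in the open drawer, tab at (240,145) wrist-side; tab measured at cabinet (−103.7, −5), top 158 as expected. A small peg is also in the drawer.

```bash
python3 - <<'E'
from h import *
c,s_=np.cos(np.radians(30.7)),np.sin(np.radians(30.7)); A=np.array([[c,s_],[-s_,c]])
t=np.array([623.8,269.2])+A.T@[-103.7,-5]; print(t)
print(to([*t,93],Rdown(32.2)))
E
```

```text
[537.18603402 211.95743805]
('shift', [-0.008, 0.1117, 0.2937], 'turn', [-0.0038, -0.001, -0.0483])
```

```bash
python3 -m creep '[[[0,0.03,0],[0,0,0]],[[-0.004,0.07,0.03],[0,0,-0.048]],[[-0.008,0.1,0.08],[0,0,-0.048]],[[-0.008,0.112,0.14],[0,0,-0.048]],[[-0.008,0.112,0.2],[0,0,-0.048]],[[-0.008,0.112,0.25],[0,0,-0.048]],[[-0.008,0.112,0.28],[0,0,-0.048]],[[-0.008,0.112,0.293],[0,0,-0.048]],[[-0.008,0.112,0.293],[0,0,-0.048]]]' 50 && python3 -m creep '[[[0,0,0],[0,0,0]],[[0,0,0],[0,0,0]],[[0,0,0],[0,0,0]],[[0,0,0],[0,0,0]],[[0,0,0],[0,0,0]]]' 0 50
```

```text
t: 10.05
tool_pos: [538.7, 212.5, 94.7]
tcp_rot: [1.518, 2.75, 0.0]
wrist_force: [0.6, 0.7, 0.7]
finger_gap: 50.1
grip_force: 0.0
t: 10.68
tool_pos: [538.7, 212.7, 94.4]
tcp_rot: [1.518, 2.75, 0.0]
wrist_force: [0.4, 1.0, 0.4]
finger_gap: 13.8
grip_force: 50.0
```

```bash
python3 -m creep '[[[0,0,-0.02],[0,0,0]],[[0,0,-0.05],[0,0,0]],[[0,0,-0.1],[0,0,0]],[[0,0,-0.15],[0,0,0]],[[0,0,-0.2],[0,0,0]],[[0,0,-0.25],[0,0,0]],[[0,0,-0.3],[0,0,0]],[[0,0,-0.34],[0,0,0]],[[0,0,-0.35],[0,0,0]],[[0,0,-0.35],[0,0,0]]]'
python3 - <<'E'
from h import *
s=read_state(); print(s["joint_positions"].round(2))
# clouds around gauge: dial plane offset relative to tab, along tool y
R0=R.from_rotvec(s["tcp_rot"]).as_matrix()
for n in("side","scene"):
    g=cam(n); P=cloud(g); L=(P-s["tool_pos"])@R0
    m=(abs(L[...,0])<90)&(abs(L[...,1])<40)&(L[...,2]>-30)&(L[...,2]<95)
    for lo in range(-30,95,10):
        k=m&(L[...,2]>=lo)&(L[...,2]<lo+10)
        if k.sum()>5: print(n,lo,k.sum(),"x",np.percentile(L[k][:,0],[3,97]).round(),"y",np.percentile(L[k][:,1],[3,50,97]).round())
    v,u=np.where(m); print(v.min(),v.max(),u.min(),u.max())
    save(g,"lift_"+n)
    v0,u0=int(v.mean()),int(u.mean()); I=cv2.imread(f"pics/lift_{n}.png"); I=I[max(0,v0-50):v0+50,max(0,u0-50):u0+50]
    cv2.imwrite(f"pics/c_{n}.png",cv2.resize(I,(400,400),interpolation=2))
cv2.imwrite("pics/lift.png",np.hstack([cv2.imread(f"pics/c_{n}.png") for n in("side","scene")]))
E
```

```text
t: 11.92
tool_pos: [538.5, 212.6, 304.4]
tcp_rot: [1.518, 2.75, 0.0]
wrist_force: [0.1, 0.4, -5.0]
finger_gap: 13.6
grip_force: 50.0
[ 0.17  0.12  1.4  -0.    1.62 -0.39]
side -30 117 x [-52.  54.] y [-11.  -8.   6.]
side -20 120 x [-52.  52.] y [-11.  -9.   9.]
side -10 124 x [-52.  53.] y [-11.  -9.   4.]
side 0 120 x [-52.  53.] y [-12.  -8.   6.]
side 10 111 x [-53.  52.] y [-11.  -9.   7.]
side 20 113 x [-53.  55.] y [-11.  -9.   7.]
side 30 114 x [-53.  52.] y [-11.  -9.   5.]
side 40 105 x [-52.  51.] y [-12.  -9.   4.]
side 50 105 x [-53.  52.] y [-14.  -9.   7.]
side 60 328 x [-72.  75.] y [-25. -16.  11.]
side 70 86 x [-73.  73.] y [-25. -22.   6.]
65 113 185 234
scene -30 47 x [-56.  55.] y [-5.  9. 13.]
scene -20 17 x [-56.  54.] y [-2.  9. 14.]
scene -10 18 x [-56.  54.] y [-3.  9. 13.]
scene 0 17 x [-55.  55.] y [-3.  9. 13.]
scene 10 14 x [-56.   1.] y [-3.  7. 13.]
scene 20 41 x [-55.  23.] y [-3.  0. 13.]
scene 30 39 x [-56.  33.] y [-3. -0. 13.]
scene 40 45 x [-56.  52.] y [-2. -0. 13.]
scene 50 62 x [-67.  44.] y [-12.   1.  18.]
scene 60 408 x [-73.  41.] y [-18.   9.  19.]
scene 70 31 x [-73.  44.] y [-10.  19.  19.]
197 223 327 390
```

View pics/lift.png

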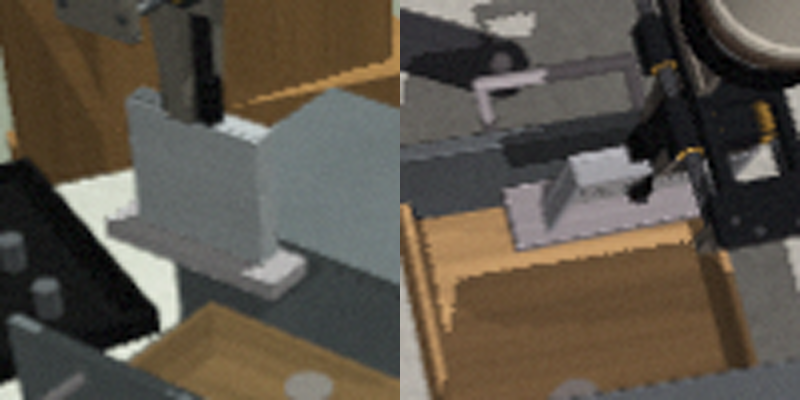

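The gauge is held upright with the dial on tool +y (cabinet side), so gauge +y = tool +x. I'll carry it toward the scene camera and tilt the dial up to read the marker.

```bash
python3 - <<'E'
from h import *
print(to([600,60,480],Rdown(3.5)))
E
```

```text
('shift', [-0.2699, -0.0486, -0.2952], 'turn', [-0.005, -0.0007, 1.0019])
```

```bash
python3 -m creep '[[[-0.01,0,-0.06],[0,0,0]],[[-0.04,-0.01,-0.12],[0,0,0.1]],[[-0.08,-0.015,-0.18],[0,0,0.25]],[[-0.12,-0.02,-0.22],[0,0,0.4]],[[-0.16,-0.03,-0.25],[0,0,0.55]],[[-0.2,-0.035,-0.27],[0,0,0.7]],[[-0.23,-0.042,-0.285],[0,0,0.85]],[[-0.26,-0.047,-0.293],[0,0,0.95]],[[-0.27,-0.049,-0.295],[0,0,1]],[[-0.27,-0.049,-0.295],[0,0,1]]]'
python3 -m creep '[[[0,0,0],[-0.12,0,0]],[[0,0,0],[-0.3,0,0]],[[0,0,0],[-0.5,0,0]],[[0,0,0],[-0.7,0,0]],[[0,0,0],[-0.88,0,0]],[[0,0,0],[-1,0,0]],[[0,0,0],[-1,0,0]]]'
python3 -m creep '[[[0,0,0],[-0.12,0,0]],[[0,0,0],[-0.3,0,0]],[[0,0,0],[-0.5,0,0]],[[0,0,0],[-0.7,0,0]],[[0,0,0],[-0.88,0,0]],[[0,0,0],[-1,0,0]],[[0,0,0],[-1,0,0]],[[0,0,0],[-1,0,0]]]'
cat > dial.py <<'E'
from h import *
import sys
s=read_state(); g=cam("scene"); print(s["tool_pos"].round(1),s["joint_positions"].round(2),s["finger_gap"].round(1))
R0=R.from_rotvec(s["tcp_rot"]).as_matrix(); P=cloud(g); L=(P-s["tool_pos"])@R0
# rectified dial view: tool (x right, z down), plane tool y=yd, 4 px/mm
yd=float(sys.argv[2]) if len(sys.argv)>2 else 7.
X,Z=np.meshgrid(np.arange(-85,85,.25),np.arange(-50,90,.25))
W=np.stack([X,np.full_like(X,yd),Z],-1)@R0.T+s["tool_pos"]; E=np.linalg.inv(g["E"]); V=W@E[:3,:3].T+E[:3,3]
a,b=V[...,0]/-V[...,2],V[...,1]/V[...,2]; k=1+g["k1"]*(a*a+b*b)
u=(g["cx"]+g["f"]*a*k).astype(np.float32); v=(g["cy"]+g["f"]*b*k).astype(np.float32)
I=cv2.remap(cv2.cvtColor(g["frame"],cv2.COLOR_RGB2BGR),u,v,cv2.INTER_CUBIC); cv2.imwrite(f"pics/{sys.argv[1]}.png",I); save(g,"raw_"+sys.argv[1])
np.save("pics/L.npy",L)
print("px/mm",abs(np.diff(u[280,::4])).mean().round(2),abs(np.diff(v[::4,340])).mean().round(2))
E
python3 dial.py dial1
```

```text
t: 13.28
tool_pos: [600.0, 59.8, 480.7]
tcp_rot: [-2.151, -2.288, 0.001]
wrist_force: [0.4, -0.3, -4.7]
finger_gap: 13.8
grip_force: 50.0
t: 14.15
tool_pos: [598.2, 60.7, 480.3]
tcp_rot: [1.887, 2.01, 0.511]
wrist_force: [0.4, 0.4, -5.0]
finger_gap: 13.6
grip_force: 50.0
t: 15.15
tool_pos: [600.1, 60.1, 481.6]
tcp_rot: [1.574, 1.676, 0.914]
wrist_force: [0.7, -0.2, -5.0]
finger_gap: 13.5
grip_force: 50.0Traceback (most recent call last):
  File "dial.py", line 3, in <module>
    s=read_state(); g=cam("scene"); print(s["tool_pos"].round(1),s["joint_positions"].round(2),s["finger_gap"].round(1))
                                                                                               ^^^^^^^^^^^^^^^^^^^^^
AttributeError: 'float' object has no attribute 'round'
```

```bash
sed -i 's/,s\["finger_gap"\].round(1)//' dial.py; python3 dial.py dial1
```

```text
[600.3  60.1 481.9] [-0.27 -0.66  2.    0.37  0.86 -0.43]
px/mm 0.49 0.48
```

View pics/dial1.png

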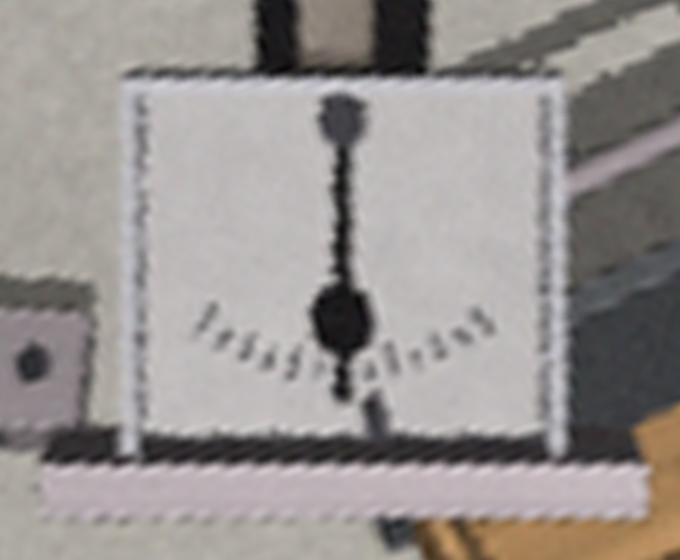

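The rectified view shows the pivot at (342,118), the plumb pointer tip at (342,400), the marker tooth from (372,393) to (378,432), and the base parallel to tool x. I'll refine the marker angle with blob centroids.

```bash
python3 - <<'E'
from h import *
I=cv2.imread("pics/dial1.png",0).astype(float)
def cen(x0,x1,y0,y1,t):
    w=np.clip(t-I[y0:y1,x0:x1],0,None); yy,xx=np.mgrid[y0:y1,x0:x1]; return (w*xx).sum()/w.sum(),(w*yy).sum()/w.sum()
p=cen(310,375,90,150,150); m=cen(358,395,392,430,150); t=cen(325,358,372,405,130); b=cen(300,385,275,360,100)
print(p,m,t,b)
for n,q in(("marker",m),("tip",t),("bob",b)): print(n,np.arctan2(q[0]-p[0],q[1]-p[1]))
for y in range(394,430,4):
    r=np.clip(150-I[y,358:395],0,None); print(y,(r*np.arange(358,395)).sum()/max(r.sum(),1))
E
```

```text
(np.float64(341.8496590088857), np.float64(120.22089130597108)) (np.float64(374.1936643774046), np.float64(412.9273848477221)) (np.float64(342.00470648639396), np.float64(385.9636887443665)) (np.float64(341.64740113518485), np.float64(319.14040532676626))
marker 0.11005331239098466
tip 0.0005834493405256628
bob -0.0010167821140892473
394 374.35402298850573
398 372.8790322580645
402 371.6398135818908
406 371.6273428886439
410 373.3338718362951
414 374.82131495228
418 375.53640069889343
422 375.9371146732429
426 376.2402022756005
```

Marker angle 0.110 rad, with gauge +y = tool +x. I'll level the gauge and go above the rib.

```bash
python3 -m creep '[[[0,0,0],[0.12,0,0]],[[0,0,0],[0.3,0,0]],[[0,0,0],[0.5,0,0]],[[0,0,0],[0.7,0,0]],[[0,0,0],[0.88,0,0]],[[0,0,0],[1,0,0]],[[0,0,0],[1,0,0]]]'
python3 -m creep '[[[0,0,0],[0.12,0,0]],[[0,0,0],[0.3,0,0]],[[0,0,0],[0.5,0,0]],[[0,0,0],[0.7,0,0]],[[0,0,0],[0.88,0,0]],[[0,0,0],[1,0,0]],[[0,0,0],[1,0,0]]]'
cat > tgt.py <<'E'
from h import *
import sys
up=float(sys.argv[1]); th=float(sys.argv[2]) if len(sys.argv)>2 else .110
Rt=R.from_rotvec([-th,0,0]).as_matrix()@Rdown(0.4); n=-Rt[:,2]
O=np.array([478.8,-202.8,24])+(30+up)*n; p=O-Rt@np.array([.5,0,76])
s=read_state(); print(p.round(1),to(p,Rt),"F",s["wrist_force"].round(1))
E
python3 tgt.py 60
```

```text
t: 16.12
tool_pos: [601.6, 60.0, 482.1]
tcp_rot: [1.885, 2.006, 0.514]
wrist_force: [1.3, -0.6, -5.8]
finger_gap: 14.0
grip_force: 50.0
t: 17.0
tool_pos: [601.7, 59.9, 480.5]
tcp_rot: [2.15, 2.289, 0.003]
wrist_force: [-0.4, 0.0, -5.4]
finger_gap: 13.4
grip_force: 50.0
[ 478.8 -185.1  189.1] ('shift', [-0.3949, -0.2308, 0.4852], 'turn', [0.0115, -0.2207, 0.1104]) F [-0.4  0.  -5.4]
```

```bash
python3 -m creep '[[[-0.04,-0.02,0.02],[0,0,0]],[[-0.1,-0.06,0.06],[0,-0.03,0.02]],[[-0.17,-0.1,0.12],[0,-0.06,0.04]],[[-0.24,-0.14,0.19],[0,-0.1,0.06]],[[-0.3,-0.18,0.26],[0,-0.14,0.08]],[[-0.34,-0.2,0.33],[0,-0.18,0.1]],[[-0.37,-0.22,0.4],[0,-0.22,0.11]],[[-0.39,-0.23,0.45],[0.01,-0.22,0.11]],[[-0.395,-0.231,0.48],[0.01,-0.22,0.11]],[[-0.395,-0.231,0.485],[0.01,-0.22,0.11]],[[-0.395,-0.231,0.485],[0.01,-0.22,0.11]]]'
python3 - <<'E'
from h import *
s=read_state(); R0=R.from_rotvec(s["tcp_rot"]).as_matrix()
for n in("scene","side"):
    g=cam(n); P=cloud(g)
    m=(abs(P[...,0]-479)<60)&(abs(P[...,1]+203)<170)&(P[...,2]>20)
    L=(P-s["tool_pos"])@R0
    k=m&(L[...,2]>58)&(L[...,2]<82)&(abs(L[...,0])<90); Q=L[k]; print(n,"base tool",np.percentile(Q,[2,98],axis=0).round(1).tolist(),"world",np.median(P[k],0).round(1))
    k=m&(P[...,2]>42)&(P[...,2]<60); 
    if k.any(): print(" rib",k.sum(),np.percentile(P[k],[3,50,97],axis=0).round(1).tolist())
E
python3 tgt.py 8
```

```text
t: 18.38
tool_pos: [477.5, -185.3, 191.8]
tcp_rot: [2.156, 2.172, -0.119]
wrist_force: [0.5, -1.7, -4.9]
finger_gap: 13.3
grip_force: 50.0
scene base tool [[-68.6, -16.3, 58.5], [75.5, 21.1, 73.4]] world [ 492.5 -162.9  126.1]
 rib 164 [[472.6, -224.0, 43.2], [490.5, -199.7, 50.8], [505.9, -178.8, 58.1]]
side base tool [[-74.7, -23.5, 59.4], [70.1, 14.9, 74.5]] world [ 463.5 -226.3  131.6]
 rib 222 [[451.6, -226.9, 42.4], [466.5, -215.2, 49.4], [497.9, -184.5, 55.1]]
[ 478.8 -190.8  137.4] ('shift', [0.0013, 0.0018, 0.0917], 'turn', [0.0036, 0.0033, 0.0007]) F [ 0.1 -0.9 -5. ]
```

```bash
python3 -m creep '[[[0.001,0.002,0.02],[0,0,0]],[[0.001,0.002,0.05],[0,0,0]],[[0.001,0.002,0.075],[0,0,0]],[[0.001,0.002,0.09],[0,0,0]],[[0.001,0.002,0.09],[0,0,0]]]'
python3 -m creep '[[[0,0,0.003],[0,0,0]],[[0,0,0.006],[0,0,0]],[[0,0,0.006],[0,0,0]],[[0,0,0.006],[0,0,0]]]'
python3 -m creep '[[[0,0,0.003],[0,0,0]],[[0,0,0.005],[0,0,0]],[[0,0,0.005],[0,0,0]],[[0,0,0.005],[0,0,0]]]'; python3 tgt.py 0
```

```text
t: 19.1
tool_pos: [476.8, -190.3, 135.4]
tcp_rot: [2.16, 2.174, -0.122]
wrist_force: [-0.2, 0.7, -5.4]
finger_gap: 13.5
grip_force: 50.0
t: 19.6
tool_pos: [477.7, -191.1, 133.3]
tcp_rot: [2.158, 2.173, -0.121]
wrist_force: [0.2, -0.6, -4.1]
finger_gap: 13.6
grip_force: 50.0
t: 20.1
tool_pos: [477.5, -191.3, 130.1]
tcp_rot: [2.158, 2.173, -0.121]
wrist_force: [0.3, 0.7, -4.7]
finger_gap: 13.9
grip_force: 50.0
[ 478.8 -191.7  129.4] ('shift', [-0.0004, 0.0022, 0.0011], 'turn', [-0.0027, 0.0001, 0.0001]) F [ 0.3  0.7 -4.7]
```

```bash
python3 -m creep '[[[0,0,0.0025],[0,0,0]],[[0,0,0.0025],[0,0,0]],[[0,0,0.0025],[0,0,0]]]'
python3 -m creep '[[[0,0,0.0025],[0,0,0]],[[0,0,0.0025],[0,0,0]],[[0,0,0.0025],[0,0,0]]]'; python3 -m creep '[[[0,0,0.0025],[0,0,0]],[[0,0,0.0025],[0,0,0]],[[0,0,0.0025],[0,0,0]]]'
```

```text
t: 20.48
tool_pos: [477.9, -191.6, 129.8]
tcp_rot: [2.157, 2.172, -0.121]
wrist_force: [-3.5, 3.4, 6.6]
finger_gap: 13.7
grip_force: 50.0
t: 20.85
tool_pos: [478.1, -191.9, 129.8]
tcp_rot: [2.157, 2.172, -0.121]
wrist_force: [-6.2, 4.8, 13.6]
finger_gap: 13.5
grip_force: 50.0
t: 21.22
tool_pos: [478.4, -192.3, 129.8]
tcp_rot: [2.156, 2.171, -0.121]
wrist_force: [-8.4, 6.3, 21.8]
finger_gap: 13.6
grip_force: 50.1
```

```bash
python3 -m creep '[[[0,0,-0.004],[0,0,0]],[[0,0,-0.004],[0,0,0]],[[0,0,-0.004],[0,0,0]],[[0,0,-0.004],[0,0,0]],[[0,0,-0.004],[0,0,0]],[[0,0,-0.004],[0,0,0]],[[0,0,-0.004],[0,0,0]],[[0,0,-0.004],[0,0,0]]]'; python3 dial.py dial2; python3 tgt.py 0; sed -n 1p /dev/null
python3 - <<'E'
import cv2,numpy as np
a=cv2.imread("pics/dial2.png"); b=cv2.imread("pics/raw_dial2.png")[120:230,170:290]
cv2.imwrite("pics/d2.png",np.hstack([cv2.resize(a,(440,362)),cv2.resize(b,(360,362),interpolation=2)]))
E
```

```text
t: 22.22
tool_pos: [478.0, -191.8, 129.8]
tcp_rot: [2.157, 2.172, -0.121]
wrist_force: [-4.2, 3.1, 9.5]
finger_gap: 13.7
grip_force: 50.0
[ 478.  -191.8  129.8] [-0.55  0.01  1.86 -0.1   1.21 -0.52]
px/mm 0.31 0.13
[ 478.8 -191.7  129.4] ('shift', [0.0003, 0.0014, 0.0007], 'turn', [-0.0006, 0.0017, -0.0001]) F [-4.6  4.5 10.2]
```

View pics/d2.png

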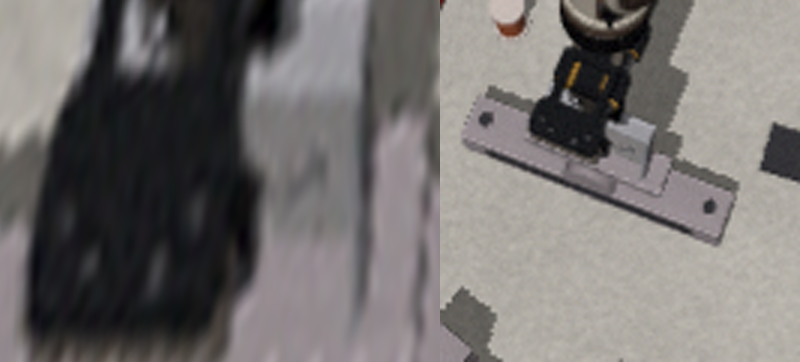

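The gripper hides the dial here. The raw view shows the gauge standing along the rail on the rib. I'll check from the side view that it did not slip in the grip.

```bash
python3 - <<'E'
from h import *
s=read_state(); R0=R.from_rotvec(s["tcp_rot"]).as_matrix()
g=cam("side"); P=cloud(g); L=(P-s["tool_pos"])@R0
def fit(k,n):
    Q=L[k]; A=np.c_[Q[:,0],Q[:,1],np.ones(len(Q))]; w=np.ones(len(Q),bool)
    for _ in range(4):
        c=np.linalg.lstsq(A[w],Q[w,2],rcond=None)[0]; r=abs(Q[:,2]-A@c); w=r<max(2.5*np.median(r),.5)
    print(n,w.sum(),c.round(4))
# base top strip both outside/behind dial
fit((abs(L[...,0])<73)&(L[...,1]>-19)&(L[...,1]<-8)&(abs(L[...,2]-62)<5),"base top slope dz/dx")
# dial top
fit((abs(L[...,0])<54)&(abs(L[...,0])>15)&(abs(L[...,1]-3)<10)&(abs(L[...,2]+32)<5),"dial top")
# dial end edges in x by z bands (back face)
k0=(L[...,1]>-18)&(L[...,1]<8)
e=[]
for z in range(-25,55,4):
    k=k0&(L[...,2]>=z)&(L[...,2]<z+4)&(abs(L[...,0])<65); x=L[k][:,0]
    if len(x)>10: e.append((z+2,np.percentile(x,1),np.percentile(x,99)))
e=np.array(e); print("edges dx/dz",np.polyfit(e[:,0],e[:,1],1).round(3),np.polyfit(e[:,0],e[:,2],1).round(3))
for n in("side",): # crown in gauge frame from tool pose
    O=s["tool_pos"]+R0@[.5,0,76]; print("origin",O.round(1))
E
```

```text
base top slope dz/dx 174 [-7.00000e-04  9.10000e-03  6.24077e+01]
dial top 94 [-2.40000e-02 -1.10000e-02 -3.21357e+01]
edges dx/dz [ 3.0000e-03 -5.4679e+01] [ 0.16  43.215]
origin [ 478.  -199.7   54.3]
```

The base is parallel to the tool within about 0.001 rad, so there was no slip. It touches with roughly 15 N and is at rest, so I'm handing in.

```bash
python3 -m creep '[[[0,0,0],[0,0,0]],[[0,0,0],[0,0,0]],[[0,0,0],[0,0,0]],[[0,0,0],[0,0,0]]]'; python3 -c "
from station import *
print(close_job())"
```

```text
t: 22.82
tool_pos: [478.0, -191.8, 129.8]
tcp_rot: [2.157, 2.172, -0.121]
wrist_force: [-4.6, 3.7, 10.0]
finger_gap: 13.7
grip_force: 50.0
the job is handed in; nothing more can be done
None
```

I handed the job in at 22.8 s with the drawer at its stop and the gauge held still on the rib, tipped 0.110 rad to match the marker. I read the marker angle in mid-air because the gripper hid the dial on the rail, so the final pointer match rests on that tilt and a no-slip check; no verdict came back.

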